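# Post two offcuts into the sprung scrap canister

## Task

Clear the two scrap offcuts (the short flat one and the longer narrow one) into the screwed-down scrap canister: feed them one at a time, end first, through its slanting neck and past the sprung flap, so that each drops to the bottom and the flap is shut behind it before the next goes in. Leave the thick wide block, the tape roll and the bundle of dowels where they are.

Things in the scene. Friction and masses are not known exactly. Their poses are not given: they have to be found in the camera images.
- canister: Tall narrow grey scrap canister with clear sides, fixed to the table; 163 mm long (its x, -105 to +58 mm), 66 wide (two screwed feet to +-54), 230 tall. Origin on the table under it, z up; its x points to the side where the neck sticks out. Inside slick: the neck's floor runs on as a 95 mm ramp, then a free drop to the bottom; a piece clear of the flap slides in by itself.
- mouth (a point): Centre of the open outer end of the neck, at (85, 0, 225) mm in the canister frame. The neck is a straight rectangular chute sloping up and outward at 45 degrees, direction (0.707, 0, 0.707) in the canister frame, mouth square to it; clear opening 58 mm wide (canister y) by 28 mm high, walls 3 mm, rim flange 7 mm wide round the mouth.
- flap (a joint): Steel flap 54 x 31 mm across the neck, hinged at its ceiling 24 mm behind the mouth, opening inward; 0 = shut, 1.45 rad = fully open; its free edge then is 56 mm behind the mouth. A spring shuts it (0.012 N m shut, 0.016 open): a piece must press with 1 to 2 N. A short piece let go with its tail out of the mouth may stay caught under it: push it on until the tail is level with the mouth.
- short_offcut: Flat planed wooden offcut 50 x 80 x 18 mm (x, y, z), about 0.07 kg, lying flat on the table; origin at the centre of its underside. Goes into the canister.
- long_offcut: Wooden offcut 40 x 120 x 22 mm (x, y, z), about 0.10 kg, lying flat on the table; origin at the centre of its underside. Goes into the canister.
- wide_block: Bystander: thick wooden block 60 x 100 x 28 mm, too wide for the neck; origin at the centre of its underside.
- tape_roll: Bystander: roll of masking tape 96 mm across, 24 mm high, lying flat; origin at the centre of its underside.
- dowel_bundle: Bystander: banded bundle of five 10 mm dowels, 31 x 166 x 20 mm; origin at the centre of its underside.

How it is judged:
On the way:
1. one of the two offcuts lies inside at the bottom of the canister, the flap shut behind it, the other still outside (value of joint flap below 0.12 rad and (((x of short_offcut in the frame of canister between -0.107 and 0.06 m and y of short_offcut in the frame of canister between -0.034 and 0.034 m and z of short_offcut in the frame of canister between -0.005 and 0.125 m) and horizontal distance between long_offcut and mouth above 0.08 m) or ((x of long_offcut in the frame of canister between -0.107 and 0.06 m and y of long_offcut in the frame of canister between -0.034 and 0.034 m and z of long_offcut in the frame of canister between -0.005 and 0.125 m) and horizontal distance between short_offcut and mouth above 0.08 m))), for 0.2 s.
At the end, for the whole second after the job is handed in: Both offcuts lie at rest in the well of the canister (each piece's origin within the canister's walls and less than 125 mm above its foot) and the flap is shut (under 0.12 rad) (x of short_offcut in the frame of canister between -0.107 and 0.06 m and y of short_offcut in the frame of canister between -0.034 and 0.034 m and z of short_offcut in the frame of canister between -0.005 and 0.125 m and x of long_offcut in the frame of canister between -0.107 and 0.06 m and y of long_offcut in the frame of canister between -0.034 and 0.034 m and z of long_offcut in the frame of canister between -0.005 and 0.125 m and value of joint flap below 0.12 rad and linear speed of each of short_offcut, long_offcut below 0.03 m/s); the robot touches nothing.
It fails at once if the wide block, the tape roll or the dowel bundle is moved by more than 40 mm (distance of any of wide_block, tape_roll, dowel_bundle from where it was at the start of the episode above 0.04 m).
It also fails if it takes over 64 s, if anything falls off the work surface, if the arm or the gripper's body presses on something with over 40 N, if the wrist force passes 120 N, or if a joint passes its speed limit or range.

## Robot

A 6-joint arm with a two-finger parallel gripper is mounted at the origin on a cart in front of the work surface, level with it; the furniture and walls round the work are solid. World frame = base frame: x ahead of the robot, y to its left, z up, the work surface at z = 0. Lengths are in m, angles in rad, forces in N, time in s.
With the tool pointing down it reaches from about 0.3 to 0.85 m from the base axis. Payload 5.4 kg.
Tool frame: the origin (TCP) lies between the finger pads; the fingertips stand 8 mm ahead of it and the grasp point (between the pads) lies 11 mm behind it; z points along the fingers, y is the line along which they close (so a half turn about z gives the same grasp; the last joint's range is limited). The gripper opens to 85 mm and grips with 20 to 120 N. Pads are 22 mm wide; open, the fingers measure 114 mm over their backs; the gripper's body (76 mm by 85 mm) begins 54 mm behind the grasp point. The pads swing forward as they close: fully open they stand 13 mm farther back than shut.
Start: joints at [0.961, 0.158, 1.597, -0, 1.386, -0.21], TCP at [0.224, 0.53, 0.239] pointing down, gripper open.
Joint ranges: [-2.91, 2.91], [-0.94, 2.29], [0.18, 2.7], [-1.29, 4.43], [0.17, 2.64], [-3, 3]. Speed limits (rad/s): [2.57, 2.57, 3.14, 3.14, 3.14, 3.14].

## Interface

Orientations are given as a 3x3 rotation matrix whose columns are the frame's x, y, z axes.
In Python, from cell import state, imaging, order gives the robot as it stands. The module is installed in compiled form; this text tells all that it offers.
- The arm moves only by the tool move_arm, never from a script. Its argument "plan" is a list of rows, each a list of 5 numbers: the opening, from 0 (shut) to 1 (fully open), then the shift along the tool's x, y, z in mm, then the turn about the tool's z in rad. A call has exactly 8 rows; each row shifts and turns the commanded pose from where the row before left it, along the tool's axes as they then stand; what a row does not reach is not made up. A row lasts 1/8 s, in which the tool goes at most 62.5 mm and 10.7 degrees, less where a joint would pass 70% of its speed; a pose out of reach is approached as far as the arm can. A call is refused whole if a number of a shift passes 62.5 or a number of a turn 0.188, either way. A call with a gripper value outside its range is refused whole. The fingers move at their own pace and stop on an object; the grip force is fixed at half the most. Time passes only in rows, so rows that do not move let the fingers close, or fill a call up. It gives the time, the measured TCP pose, the force, the opening and the grip force at its end, in the units of the state.
- state(): the state, without advancing time (a new reading comes with each control period).
- imaging.capture(name): name is "scene" or "top"; returns the picture (420x560x3 uint8, red, green, blue); there is no depth.
- imaging.camera_info(name): a dict with "vertical_fov" (degrees; the focal length in pixels is half the picture's height over the tangent of half this angle, whatever the lens; pixels are square), "cx", "cy" (the principal point, pixels), "k1" (the pictures are not rectified: a ray, as slopes to the right and down, at radius r is drawn at 1 + k1 r^2 times it, then the intrinsics apply), "pose" (4x4, takes a point from camera to world coordinates). Camera axes: x right, y down, z forward; pixel columns grow to the right and rows downward; lengths in m; the calibration is good to about 2 mm. A picture is of the moment at which its call begins. camera_info takes no time and is no camera call.
- order.close_job(): hands the job in; it is judged then, once.
Trained networks look in the newest picture that a camera, given by its name, has taken for a name from the list of things; names that differ only in an ending like _2 or _b are one class to them, and where a whole thing is asked for, a point or a joint stands for the part that bears it (a point fixed in the world has none). Each returns a list of dicts, best first, with "confidence" (0 to 1); they miss things now and then, are a little off and sometimes report something else, mostly with a low value. They report only what shows in the picture. A call takes as long as a camera call.
- imaging.recognise(camera, thing): "bbox" ([centre column, centre row, width, height] in pixels, round what is visible of it).
- imaging.mark_of(camera, thing): "position" ([column, row] in pixels: a listed point, or the origin of a listed thing).
The state is a dict: "time_s": time; "qpos": joint angles; "joint_vel": joint speeds; "effort": joint torques, N m; "ee_pos": TCP position; "eef_rot": TCP orientation; "ft_force": force on the tool from outside, world axes, zero at the start; "wrist_torque": the same for the moment, N m; "gripper_width": finger opening in m; "finger_force": force on a finger pad.
Only numpy, scipy, OpenCV 4.12 (cv2) and the standard library are available. Lean on these libraries where they do the work, as an engineer would, in place of code of your own. Each camera call takes 0.05 s, during which the arm holds its last target. There are 200 camera calls.

## Working session

There is one attempt and no reset: what is moved stays moved. The work goes in short steps, Python scripts to look and compute and a tool call to move; the robot and the scene stay as the last step left them, time stands still between calls to the robot, and variables do not carry over. Pictures are saved under pics/ and viewed, at most 10 in all, crops included, and the job is handed in when it is done.

Besides the shell and the picture viewer there is one more tool, called after ">>>" as name(argument=value, ...) on one line, values as JSON. move_arm: Moves the arm, as the interface text tells. Its arguments: {"type":"object","properties":{"plan":{"type":"array"}},"required":["plan"]}

```bash
mkdir -p pics; cat > h.py <<'E'
import numpy as np, cv2
from cell import state, imaging, order
def cam(n):
    c=imaging.camera_info(n); f=210/np.tan(np.radians(c["vertical_fov"])/2)
    return c,f,np.array(c["pose"])
def ray(n,uv):
    c,f,P=cam(n); d=np.array([(uv[0]-c["cx"])/f,(uv[1]-c["cy"])/f]); s=d.copy()
    for _ in range(30): s=d/(1+c["k1"]*(s@s))
    return P[:3,3],P[:3,:3]@np.r_[s,1]
def onz(n,uv,z):
    o,d=ray(n,uv); return o+d*(z-o[2])/d[2]
def proj(n,p):
    c,f,P=cam(n); q=P[:3,:3].T@(np.array(p)-P[:3,3]); s=q[:2]/q[2]; s=s*(1+c["k1"]*(s@s)); return s*f+[c["cx"],c["cy"]]
def snap(n,name):
    im=imaging.capture(n); cv2.imwrite(f"pics/{name}.png",im[:,:,::-1]); return im
E
python3 - <<'E'
from h import *
np.set_printoptions(precision=3,suppress=True)
for n in("scene","top"):
    im=snap(n,n+"0"); c,f,P=cam(n); print(n,f,c["k1"],P)
    for t in("canister","mouth","short_offcut","long_offcut"):
        r=imaging.mark_of(n,t)[:2]
        for q in r: print(t,q, onz(n,q["position"],.225 if t=="mouth" else 0))
print(state())
E
```

```text
scene 506.2479943777078 -0.084305773943005 [[ 0.893 -0.205  0.401  0.022]
 [-0.45  -0.373  0.811 -0.983]
 [-0.016 -0.905 -0.425  0.647]
 [ 0.     0.     0.     1.   ]]
canister {'position': [241.8, 197.7], 'confidence': 0.31} [0.63  0.442 0.   ]
mouth {'position': [239.8, 198.0], 'confidence': 0.85} [ 0.414 -0.053  0.225]
short_offcut {'position': [219.8, 239.8], 'confidence': 0.81} [0.453 0.195 0.   ]
long_offcut {'position': [219.1, 223.0], 'confidence': 0.57} [0.492 0.297 0.   ]
top 436.88455588028677 -0.029070628061719297 [[-0.011 -0.99   0.142  0.335]
 [-1.     0.011 -0.    -0.042]
 [-0.001 -0.142 -0.99   1.302]
 [ 0.     0.     0.     1.   ]]
canister {'position': [311.1, 233.1], 'confidence': 0.63} [ 0.445 -0.132  0.   ]
mouth {'position': [282.5, 237.1], 'confidence': 0.9} [ 0.417 -0.046  0.225]
short_offcut {'position': [209.7, 230.3], 'confidence': 0.81} [0.457 0.171 0.   ]
long_offcut {'position': [164.0, 218.3], 'confidence': 0.91} [0.494 0.309 0.   ]
{'time_s': 0.5, 'qpos': array([ 0.961,  0.158,  1.597, -0.   ,  1.386, -0.21 ]), 'joint_vel': array([-0.   , -0.001, -0.001, -0.001,  0.   , -0.   ]), 'effort': array([  0.   , -39.565, -33.139,  -0.   ,   0.002,   0.   ]), 'ee_pos': array([0.224, 0.53 , 0.239]), 'eef_rot': array([[-0.921,  0.389, -0.   ],
       [ 0.389,  0.921, -0.   ],
       [ 0.   , -0.   , -1.   ]]), 'ft_force': array([-0.988,  0.831,  0.105]), 'wrist_torque': array([ 0.006, -0.004, -0.03 ]), 'finger_force': 0.0, 'gripper_width': 0.08527326214950354}
```

View pics/scene0.png

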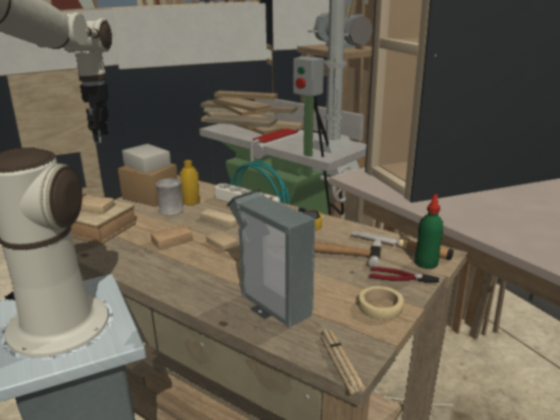

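View pics/top0.png

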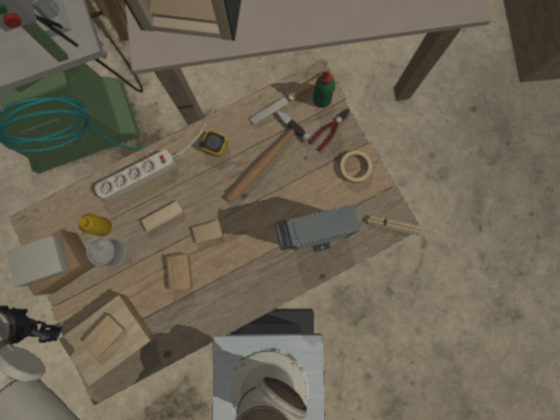

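The top view shows the canister at about (318,228) px with its mouth at (283,236). The short offcut is near (207,232), the long one near (162,216), and the wide block near (179,272). I'll enlarge this area to get corners.

```bash
python3 - <<'E'
import cv2,numpy as np
im=cv2.imread("pics/top0.png")
a=cv2.resize(im[190:270,130:250],None,fx=5,fy=5,interpolation=cv2.INTER_CUBIC)
b=cv2.resize(im[190:270,260:380],None,fx=5,fy=5,interpolation=cv2.INTER_CUBIC)
b=cv2.convertScaleAbs(b,alpha=1.6)
s=cv2.imread("pics/scene0.png")
cv2.imwrite("pics/a.png",a)
cv2.imwrite("pics/b.png",b)
E
```

```text
(no output)
```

View pics/a.png

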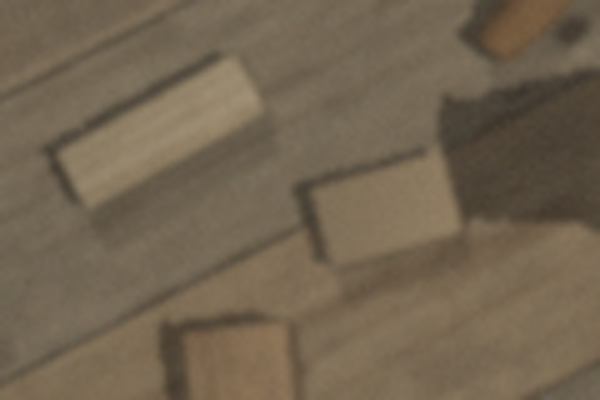

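View pics/b.png

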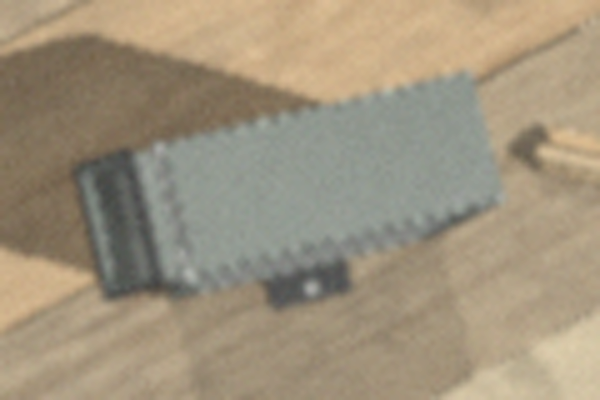

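```bash
python3 - <<'E'
from h import *
np.set_printoptions(precision=4,suppress=True)
def W(u,ox,oy,z): return onz("top",[(u[0]+.5)/5-.5+ox,(u[1]+.5)/5-.5+oy],z)
for nm,z,pts in(("long",.022,[(55,152),(230,55),(262,102),(90,207)]),("short",.018,[(312,190),(437,150),(462,228),(330,266)])):
    p=np.array([W(u,130,190,z)[:2] for u in pts]); print(nm,p.mean(0))
    e=[p[(i+1)%4]-p[i] for i in range(4)]
    print([ (round(float(np.linalg.norm(v)),4), round(float(np.degrees(np.arctan2(v[1],v[0]))),1)) for v in e])
p=np.array([W(u,260,190,.230)[:2] for u in [(468,72),(500,200)]]);print("far",p,p.mean(0))
q=[W(u,260,190,.230)[:2] for u in [(162,148),(190,275)]];print("near",q)
for z,u,v in((.21,(77,165),(108,298)),(.24,(132,150),(160,290))): 
    a,b=W(u,260,190,z),W(v,260,190,z); print("lip",z,a,b,(a+b)/2,np.linalg.norm(a-b))
q=np.array(q)
d=[p[0]-q[0],p[1]-q[1],p[1]-p[0]]; print([(np.linalg.norm(v),np.degrees(np.arctan2(v[1],v[0]))) for v in d])
for n in("top","scene"):
  for i in range(2):
    imaging.capture(n); print(n,[(t,onz(n,imaging.mark_of(n,t)[0]["position"],z)[:2]) for t,z in (("mouth",.225),("short_offcut",0),("long_offcut",0))])
E
```

```text
long [0.5006 0.3111]
[(0.1173, -61.0), (0.0346, -145.3), (0.1177, 121.4), (0.0395, 33.6)]
short [0.4523 0.1772]
[(0.0772, -72.7), (0.0488, -161.9), (0.0805, 105.5), (0.0464, 14.2)]
far [[ 0.4969 -0.222 ]
 [ 0.433  -0.2356]] [ 0.465  -0.2288]
near [array([ 0.4606, -0.0695]), array([ 0.3979, -0.0823])]
lip 0.21 [ 0.4548 -0.0272  0.21  ] [ 0.388 -0.042  0.21 ] [ 0.4214 -0.0346  0.21  ] 0.06842909412926819
lip 0.24 [ 0.4586 -0.0545  0.24  ] [ 0.3902 -0.0673  0.24  ] [ 0.4244 -0.0609  0.24  ] 0.06962594984755795
[(np.float64(0.15675369917831733), np.float64(-76.61702440146952)), (np.float64(0.15726239926302293), np.float64(-77.09387177431658)), (np.float64(0.0653512529964911), np.float64(-167.98604506621885))]
top [('mouth', array([ 0.5908, -0.237 ])), ('short_offcut', array([0.4575, 0.1751])), ('long_offcut', array([0.4948, 0.3123]))]
top [('mouth', array([ 0.4229, -0.0476])), ('short_offcut', array([0.4495, 0.1834])), ('long_offcut', array([0.4966, 0.3082]))]
scene [('mouth', array([ 0.4131, -0.0489])), ('short_offcut', array([0.462 , 0.1907])), ('long_offcut', array([0.4949, 0.3194]))]
scene [('mouth', array([ 0.4161, -0.0518])), ('short_offcut', array([0.4526, 0.1911])), ('long_offcut', array([0.4965, 0.3145]))]
```

The crops give the long top-face corners at (141,220), (176,201), (182,210) and (148,231) px. The short ones are at (192,228), (217,220), (222,235) and (196,243) px, and the mouth rim runs from (275,223) to (281,249). Measured sizes match those given, so I'll plan the short pick first.

```bash
cat >> h.py <<'E'
def rows(tgts,show=True):
    """tgts: list of (pos, tool-x world angle deg, nrows); prints shifts mm in tool axes + turn per row"""
    s=state(); p=np.array(s["ee_pos"]); a=np.arctan2(s["eef_rot"][1,0],s["eef_rot"][0,0])
    for tp,ta,n in tgts:
        tp=np.array(tp,float); dp=(tp-p)/n; da=(np.radians(ta)-a); da=(da+np.pi)%(2*np.pi)-np.pi; da/=n
        for i in range(n):
            x=np.array([np.cos(a),np.sin(a)]); y=np.array([np.sin(a),-np.cos(a)])
            r=[dp[:2]@x*1e3,dp[:2]@y*1e3,-dp[2]*1e3]
            print([round(float(v),1) for v in r],round(float(-da),3)); a+=da
        p=tp
E
python3 - <<'E'
from h import *
rows([([.446,.205,.08],106.4,8),([.446,.205,.007],106.4,2)])
E
```

```text
[-41.4, -26.6, 19.9] 0.111
[-44.1, -21.8, 19.9] 0.111
[-46.2, -16.8, 19.9] 0.111
[-47.8, -11.6, 19.9] 0.111
[-48.8, -6.3, 19.9] 0.111
[-49.2, -0.9, 19.9] 0.111
[-49.0, 4.6, 19.9] 0.111
[-48.2, 9.9, 19.9] 0.111
[0.0, 0.0, 36.5] -0.0
[0.0, 0.0, 36.5] -0.0
```

>>> move_arm(plan=[[0.8,-41.4,-26.6,15,0.111],[0.8,-44.1,-21.8,15,0.111],[0.8,-46.2,-16.8,15,0.111],[0.8,-47.8,-11.6,20,0.111],[0.8,-48.8,-6.3,22,0.111],[0.8,-49.2,-0.9,24,0.111],[0.8,-49.0,4.6,24,0.111],[0.8,-48.2,9.9,24,0.111]])

```text
time_s: 2.3
ee_pos: [0.4468, 0.2032, 0.0799]
eef_rot: [[-0.276, 0.961, 0.001], [0.961, 0.276, 0.0], [-0.0, 0.001, -1.0]]
ft_force: [0.0, 0.9, 0.9]
gripper_width: 0.0684
finger_force: 0.0
```

```bash
python3 - <<'E'
from h import *
im=snap("top","t1"); cv2.imwrite("pics/t1c.png",cv2.resize(im[170:290,130:310,::-1],None,fx=4,fy=4,interpolation=cv2.INTER_CUBIC))
s=state(); print(s["ee_pos"],s["gripper_width"],s["qpos"]); rows([([.446,.205,.007],106.4,2)])
E
```

```text
[0.44791688 0.19863361 0.07721518] 0.06809389698080172 [ 0.1720916   0.13886685  1.96620564 -0.00352565  1.0381703  -0.0987697 ]
[3.3, -0.1, 35.1] -0.007
[3.3, -0.0, 35.1] -0.007
```

View pics/t1c.png

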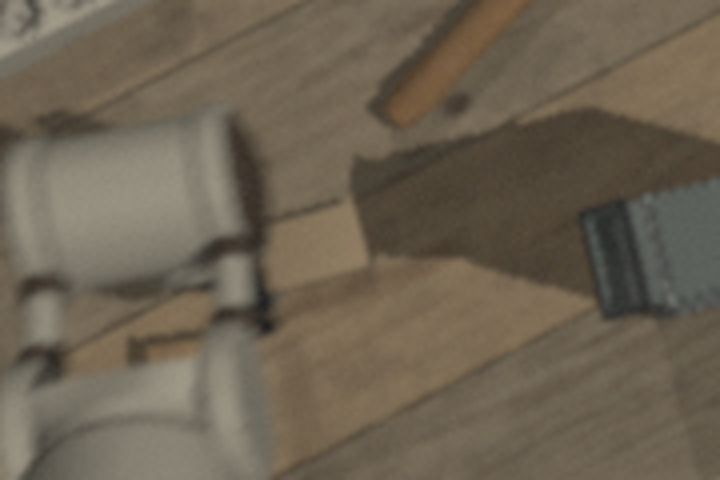

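The top view shows the arm over the tail half of the short piece, whose lead end is visible near (220,228) px. The mouth is clear at (278,235). Next I go down and grip.

>>> move_arm(plan=[[0.8,3,0,30,0],[0.8,2,0,28,0],[0.8,0,0,12,0],[0.8,0,0,0,0],[0.3,0,0,0,0],[0.3,0,0,0,0],[0.3,0,0,0,0],[0.3,0,0,0,0]])

```text
time_s: 3.35
ee_pos: [0.4459, 0.2098, 0.0121]
eef_rot: [[-0.279, 0.96, 0.003], [0.96, 0.279, 0.001], [-0.0, 0.003, -1.0]]
ft_force: [-0.4, -0.4, 6.2]
gripper_width: 0.0484
finger_force: 62.3
```

```bash
cat >> h.py <<'E'
M=np.array([.422,-.046]); A=np.radians(102.8)
EX=np.array([np.cos(A),np.sin(A)]); EY=np.array([-EX[1],EX[0]])
def C(X,Z,y=0): return np.r_[M+(X-85)/1e3*EX+y/1e3*EY, Z/1e3]
def cf():
    s=state(); p=s["ee_pos"]; d=p[:2]-M
    print("canister frame TCP", round(85+1e3*d@EX,1), round(1e3*d@EY,1), round(p[2]*1e3,1),"ang",round(float(np.degrees(np.arctan2(s["eef_rot"][1,0],s["eef_rot"][0,0]))),2),"F",s["ft_force"].round(1),"w",round(s["gripper_width"],4),"t",round(s["time_s"],2))
E
python3 - <<'E'
from h import *
cf(); rows([(C(190,170),102.8,5),(C(150,170),102.8,2)])
E
```

```text
canister frame TCP 329.1 -80.0 12.1 ang 106.22 F [-0.4 -0.4  6.2] w 0.0484 t 3.35
[-26.8, -17.6, -31.6] 0.012
[-27.0, -17.3, -31.6] 0.012
[-27.2, -17.0, -31.6] 0.012
[-27.4, -16.7, -31.6] 0.012
[-27.6, -16.3, -31.6] 0.012
[-20.0, -0.0, -0.0] 0.0
[-20.0, -0.0, -0.0] 0.0
```

>>> move_arm(plan=[[0.3,0,0,-30,0],[0.3,-27,-17,-32,0.015],[0.3,-27,-17,-32,0.015],[0.3,-27,-17,-32,0.015],[0.3,-27.5,-17,-32,0.015],[0.3,-27.5,-16.5,0,0],[0.3,-20,0,0,0],[0.3,-15,0,0,0]])

```text
time_s: 4.35
ee_pos: [0.4045, 0.0216, 0.1688]
eef_rot: [[-0.221, 0.975, 0.001], [0.975, 0.221, -0.0], [-0.001, 0.001, -1.0]]
ft_force: [-0.2, -0.3, 0.3]
gripper_width: 0.0483
finger_force: 62.2
```

```bash
python3 - <<'E'
from h import *
import time
im=snap("top","t2"); cf(); imaging.capture("scene"); imaging.capture("top"); cf()
cv2.imwrite("pics/t2c.png",cv2.resize(im[170:290,200:380,::-1],None,fx=4,fy=4,interpolation=cv2.INTER_CUBIC))
E
```

```text
canister frame TCP 153.6 1.8 168.8 ang 102.72 F [ 0.5 -0.2 -1.3] w 0.048 t 4.4
canister frame TCP 155.5 2.0 168.4 ang 102.71 F [ 1.3  0.7 -0.9] w 0.0482 t 4.5
```

View pics/t2c.png

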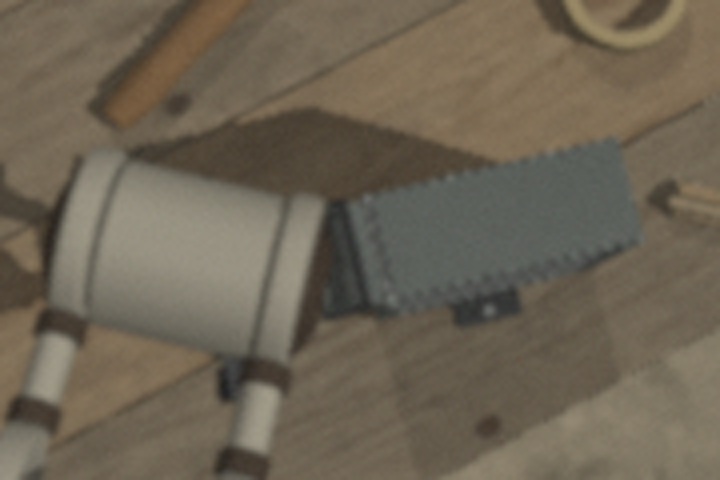

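The arm hides the held piece, but its pose is on plan. Next I tilt the piece nose-down by levering its lead end under the neck's lower flange corner.

>>> move_arm(plan=[[0.3,0,-2,-18,0],[0.3,0,0,-18,0],[0.3,0.7,0,-7.6,0],[0.3,-0.3,0,-7.6,0],[0.3,-1.4,0,-7.5,0],[0.3,-2.7,0,-7.2,0],[0.3,-3.3,0,-6.8,0],[0.3,-4.3,0,-6.3,0]])

```text
time_s: 5.5
ee_pos: [0.4047, 0.011, 0.2473]
eef_rot: [[-0.221, 0.975, -0.001], [0.975, 0.221, 0.0], [0.001, -0.001, -1.0]]
ft_force: [-0.7, 3.7, -5.8]
gripper_width: 0.048
finger_force: 62.7
```

```bash
python3 - <<'E'
from h import *
cf()
im=snap("scene","s2"); print(imaging.recognise("scene","short_offcut")[:2]); cv2.imwrite("pics/s2c.png",cv2.resize(im[120:280,160:360,::-1],None,fx=4,fy=3.75,interpolation=cv2.INTER_CUBIC))
cf()
E
```

```text
canister frame TCP 144.4 4.3 247.3 ang 102.79 F [-0.7  3.7 -5.8] w 0.048 t 5.5
[{'bbox': [227.7, 189.7, 28.2, 39.6], 'confidence': 0.94}]
canister frame TCP 144.0 4.0 247.9 ang 102.74 F [-0.4  4.6 -5.2] w 0.0478 t 5.6
```

View pics/s2c.png

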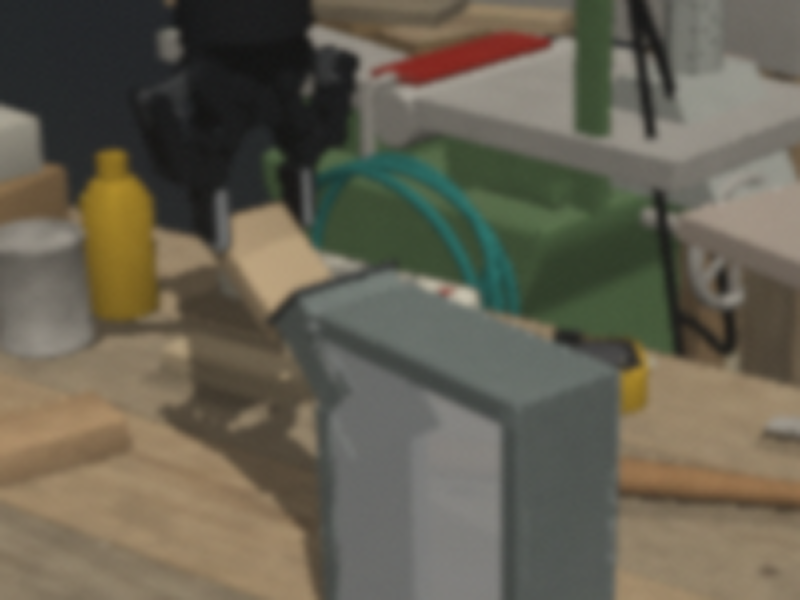

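The picture shows the piece tilted about 45° nose-down in the fingers, with its lead behind the rim at about (232,197) px. I withdraw along its axis, shift it onto the mouth axis and approach.

>>> move_arm(plan=[[0.3,21,2,-21,0],[0.3,21,2,-21,0],[0.3,-10.5,0,-10.5,0],[0.3,-10,0,-10,0],[0.3,0,0,0,0],[0.3,-10,0,10,0],[0.3,-10,0,10,0],[0.3,0,0,0,0]])

```text
time_s: 6.6
ee_pos: [0.4076, 0.0127, 0.2878]
eef_rot: [[-0.22, 0.976, -0.004], [0.976, 0.22, 0.001], [0.002, -0.003, -1.0]]
ft_force: [0.6, -1.0, -0.4]
gripper_width: 0.0483
finger_force: 63.6
```

```bash
python3 - <<'E'
from h import *
cf()
im=snap("scene","s3"); cv2.imwrite("pics/s3c.png",cv2.resize(im[110:250,190:330,::-1],None,fx=4.2,fy=4.2,interpolation=cv2.INTER_CUBIC))
cf()
E
```

```text
canister frame TCP 145.5 1.0 287.8 ang 102.69 F [ 0.6 -1.  -0.4] w 0.0483 t 6.6
canister frame TCP 145.7 0.6 288.7 ang 102.72 F [ 0.6  0.1 -1.3] w 0.0481 t 6.65
```

View pics/s3c.png

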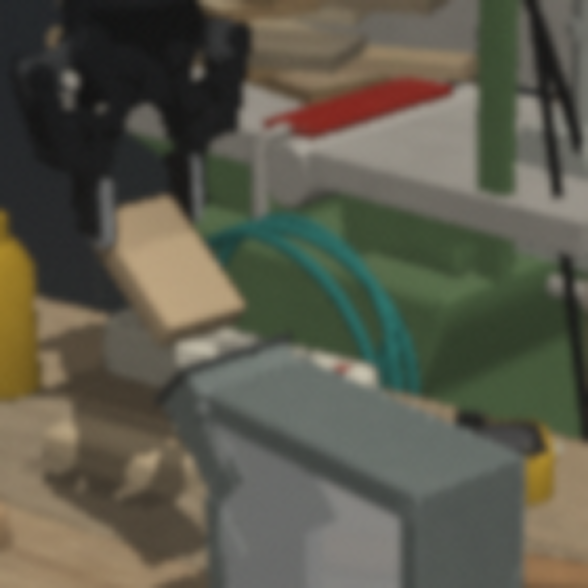

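```bash
python3 - <<'E'
from h import *
from scipy.optimize import least_squares
px=lambda u:(np.array(u)+.5)/4.2-.5+[190,110]
obs=[px(u) for u in((163,333),(243,305),(168,197))]
def corners(v):
    X,Z,y,t=v; r=[]
    c,s=np.cos(t),np.sin(t)
    for l,w in((-80,25),(-80,-25),(0,-25)): r.append(proj("scene",C(X+l*c,Z+l*s,y+w)))
    return np.array(r)
for sg in(1,-1):
    f=least_squares(lambda v:np.ravel(corners([*v[:2],v[2],v[3]])-obs),[146,300,0,.8]) if sg>0 else least_squares(lambda v:np.ravel(corners(v)[[1,0,2]]-obs),[146,300,0,.8])
    print(f.x,np.degrees(f.x[3]),f.cost)
for w in(-36,36): print((proj("scene",C(70,240,w))-[190,110]+.5)*4.2-.5)
v=f.x
E
```

```text
[169.13206916 288.87828424  -5.39685009   0.61106588] 35.011496208210794 0.578602146975339Traceback (most recent call last):
  File "<stdin>", line 11, in <module>
    return func(*args, **kwargs)
    result = trf(vector_fun.fun, vector_fun.jac, x0, f0, J0, lb, ub, ftol, xtol,
                 gtol, max_nfev, x_scale, loss_function, tr_solver,
                 tr_options.copy(), verbose, callback=callback_wrapped)
    return trf_no_bounds(
        fun, jac, x0, f0, J0, ftol, xtol, gtol, max_nfev, x_scale,
        loss_function, tr_solver, tr_options, verbose, callback=callback)
    f_new = fun(x_new)
    self._update_fun()
    ~~~~~~~~~~~~~~~~^^
    self.f = self.fun_wrapped(xp_copy(self.x))
             ~~~~~~~~~~~~~~~~^^^^^^^^^^^^^^^^^
    return np.atleast_1d(self.fun(x))
                         ~~~~~~~~^^^
    return self.f(x, *self.args, **self.kwargs)
           ~~~~~~^^^^^^^^^^^^^^^^^^^^^^^^^^^^^^
  File "<stdin>", line 11, in <lambda>
  File "<stdin>", line 8, in corners
  File "h.py", line 13, in proj
    c,f,P=cam(n); q=P[:3,:3].T@(np.array(p)-P[:3,3]); s=q[:2]/q[2]; s=s*(1+c["k1"]*(s@s)); return s*f+[c["cx"],c["cy"]]
          ~~~^^^
  File "h.py", line 4, in cam
    c=imaging.camera_info(n); f=210/np.tan(np.radians(c["vertical_fov"])/2)
ValueError: time passes only in moves, steps and waits
```

```bash
sed -i 's/^def cam(n):/from functools import lru_cache\n@lru_cache\ndef cam(n):/' h.py; python3 - <<'E'
from h import *
from scipy.optimize import least_squares
px=lambda u:(np.array(u)+.5)/4.2-.5+[190,110]
obs=[px(u) for u in((163,333),(243,305),(168,197))]
cam("scene"); cf()
def corners(v):
    d,y,t=v; r=[]; c,s=np.cos(t),np.sin(t); X=145.6+d*c-9*s; Z=285.5+d*s+9*c
    for l,w in((-80,25),(-80,-25),(0,-25)): r.append(proj("scene",C(X+l*c,Z+l*s,y+w)))
    return np.array(r)
f=least_squares(lambda v:np.ravel(corners(v)-obs),[9,0,.8])
print(f.x,np.degrees(f.x[2]),f.cost); print(((corners(f.x)-[190,110]+.5)*4.2-.5).round())
for w in(-36,36): print((proj("scene",C(70,240,w))-[190,110]+.5)*4.2-.5)
E
```

```text
canister frame TCP 145.7 0.6 288.7 ang 102.72 F [ 0.6  0.1 -1.3] w 0.0481 t 6.65
[ 8.71310386 10.10017338  0.58891539] 33.74236651962713 0.7303578417243823
[[165. 332.]
 [244. 308.]
 [165. 195.]]
[290.47435249 327.78256797]
[177.9407558 363.341574 ]
```

```bash
python3 - <<'E'
from h import *
cam("scene")
cr=lambda p:((proj("scene",p)-[190,110]+.5)*4.2-.5).round().astype(int).tolist()
for t in(38,45):
    c,s=np.cos(np.radians(t)),np.sin(np.radians(t)); d=9
    print(t,[[cr(C(145.6+(d+l)*c-h*s,285.5+(d+l)*s+h*c,w)) for l,h,w in((-80,9,25),(-80,9,-25),(0,9,-25),(0,9,25),(-80,-9,25),(0,-9,25))]])
print("pads",cr(C(145.6,285,25)),cr(C(145.6,285,-25)))
s=state();p=s["ee_pos"];R=s["eef_rot"]
print("tips",[cr(p+R@np.array([0,e*.025,.006])) for e in(1,-1)])
E
```

```text
38 [[[178, 334], [257, 310], [181, 191], [103, 212], [167, 353], [93, 232]]]
45 [[[173, 344], [251, 320], [183, 192], [104, 212], [160, 360], [92, 230]]]
pads [106, 236] [184, 215]
tips [[183, 220], [105, 241]]
```

```bash
python3 - <<'E'
import cv2
im=cv2.imread("pics/s3.png")
cv2.imwrite("pics/s3d.png",cv2.convertScaleAbs(cv2.resize(im[150:210,205:275],None,fx=10,fy=10,interpolation=cv2.INTER_CUBIC),alpha=1.3))
E
```

```text
(no output)
```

View pics/s3d.png

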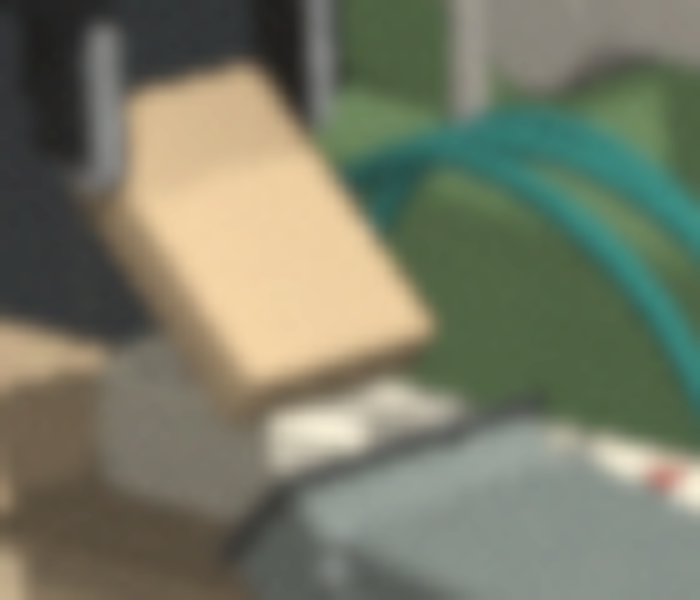

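The close-up shows the tail right corner at (230,156) px, the lead at (248,183) and (230,188), and the upper rim from about (233,198) to (259,190). The tilt is about 35°, and the lead is about 20 mm short of the mouth. I enter a little, then check force.

>>> move_arm(plan=[[0.3,3,2,3,0],[0.3,0,0,0,0],[0.3,-5,0,5,0],[0.3,-5,0,5,0],[0.3,-5,0,5,0],[0.3,-5,0,5,0],[0.3,0,0,0,0],[0.3,0,0,0,0]])

```text
time_s: 7.65
ee_pos: [0.4142, -0.0028, 0.2669]
eef_rot: [[-0.221, 0.975, 0.0], [0.975, 0.221, 0.0], [0.0, 0.0, -1.0]]
ft_force: [-1.1, 0.1, -0.5]
gripper_width: 0.0478
finger_force: 63.6
```

```bash
python3 - <<'E'
from h import *
cf(); snap("scene","s4"); cf()
E
```

```text
canister frame TCP 128.8 -2.0 266.9 ang 102.77 F [-1.1  0.1 -0.5] w 0.0478 t 7.65
canister frame TCP 128.9 -2.0 267.0 ang 102.78 F [ 0.4 -0.5 -0.8] w 0.0477 t 7.7
```

>>> move_arm(plan=[[0.3,-4,0,-4,0],[0.3,-4,0,-4,0],[0.3,-1,0,-1,0],[0.3,0,0,0,0],[0.3,-4,0,4,0],[0.3,-4,0,4,0],[0.3,0,0,0,0],[0.3,0,0,0,0]])

```text
time_s: 8.7
ee_pos: [0.4172, -0.019, 0.2671]
eef_rot: [[-0.221, 0.975, -0.002], [0.975, 0.221, 0.001], [0.002, -0.002, -1.0]]
ft_force: [-2.0, 3.6, -5.8]
gripper_width: 0.0479
finger_force: 62.6
```

```bash
python3 - <<'E'
from h import *
cf(); im=snap("scene","s5"); cf()
cv2.imwrite("pics/s5c.png",cv2.resize(im[130:220,200:320,::-1],None,fx=6,fy=6,interpolation=cv2.INTER_CUBIC))
E
```

```text
canister frame TCP 112.4 -1.3 267.1 ang 102.77 F [-2.   3.6 -5.8] w 0.0479 t 8.7
canister frame TCP 112.3 -1.3 267.3 ang 102.77 F [-2.9  3.7 -6.3] w 0.0482 t 8.75
```

View pics/s5c.png

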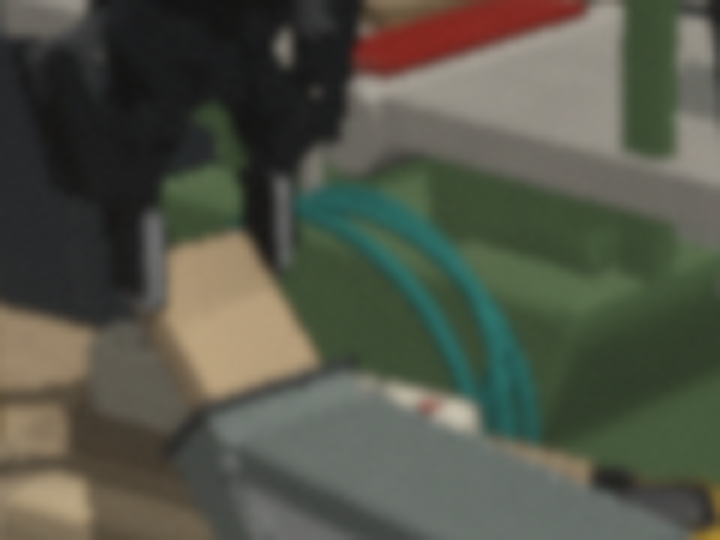

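The piece is entering inside the rim, from (233,197) to (253,190) px, with light forces. I feed it on towards the axis until the fingers near the flange.

>>> move_arm(plan=[[0.3,-3,0,5,0],[0.3,-3,0,5,0],[0.3,-4,0,5,0],[0.3,-4,0,5,0],[0.3,-3,0,4,0],[0.3,0,0,0,0],[0.3,0,0,0,0],[0.3,0,0,0,0]])

```text
time_s: 9.75
ee_pos: [0.4218, -0.0361, 0.2441]
eef_rot: [[-0.221, 0.975, 0.001], [0.975, 0.221, -0.001], [-0.001, 0.0, -1.0]]
ft_force: [-0.3, 0.6, -1.6]
gripper_width: 0.0482
finger_force: 63.2
```

```bash
python3 - <<'E'
from h import *
cf(); im=snap("scene","s6"); cf()
cv2.imwrite("pics/s6c.png",cv2.resize(im[130:220,200:320,::-1],None,fx=6,fy=6,interpolation=cv2.INTER_CUBIC))
E
```

```text
canister frame TCP 94.7 -2.0 244.1 ang 102.78 F [-0.3  0.6 -1.6] w 0.0482 t 9.75
canister frame TCP 94.7 -2.0 244.0 ang 102.78 F [ 0.1  1.8 -1.4] w 0.0479 t 9.8
```

View pics/s6c.png

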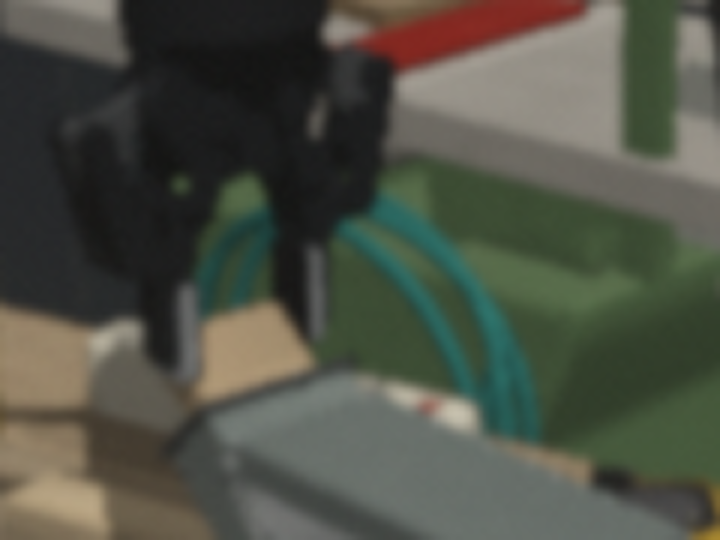

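The piece sits squarely in the neck with its tail showing from (234,183) to (250,190) px, at low force. I've now used up my picture allowance (11 views, one over the 10 allowed), so from here I work by numbers only. Next: release, retract and close the fingers for pushing.

>>> move_arm(plan=[[0.75,0,0,0,0],[0.75,0,0,0,0],[0.75,0,0,0,0],[0.75,0,0,-35,0],[0.75,0,0,-35,0],[0,20,-2,0,0],[0,20,0,0,0],[0,0,0,0,0]])

```text
time_s: 10.8
ee_pos: [0.4108, 0.0032, 0.314]
eef_rot: [[-0.223, 0.975, 0.001], [0.975, 0.223, -0.0], [-0.0, 0.001, -1.0]]
ft_force: [0.1, 0.7, -0.1]
gripper_width: 0.0096
finger_force: 0.0
```

```bash
python3 - <<'E'
from h import *
cf()
for n in("scene","top"):
    imaging.capture(n)
    print(n,[(q["position"],q["confidence"]) for q in imaging.mark_of(n,"short_offcut")[:2]],[(q["bbox"],q["confidence"]) for q in imaging.recognise(n,"short_offcut")[:2]])
print([(X,Z,proj("scene",C(X,Z)).round(1),proj("top",C(X,Z)).round(1)) for X,Z in((80,215),(111,244),(-20,10))])
cf()
E
```

```text
canister frame TCP 135.4 0.0 314.0 ang 102.88 F [ 0.1  0.7 -0.1] w 0.0096 t 10.8
scene [([238.6, 199.2], 0.79), ([242.7, 197.5], 0.73)] [([237.2, 190.0, 24.3, 20.6], 0.61)]
top [] [([355.7, 166.1, 33.6, 36.5], 0.49)]
[(80, 215, array([243.3, 201.2]), array([284.6, 234.9])), (111, 244, array([234.3, 184.9]), array([272.2, 236.9])), (-20, 10, array([274. , 299.7]), array([316.9, 232.7]))]
canister frame TCP 134.3 0.1 313.7 ang 102.73 F [-0.6 -0.  -0.2] w -0.0001 t 11.1
```

>>> move_arm(plan=[[0,0,0,25,0],[0,0,0,24,0],[0,-6,0,6,0],[0,-6,0,6,0],[0,-6,0,6,0],[0,-6,0,6,0],[0,-6,0,6,0],[0,-6,0,6,0]])

```text
time_s: 12.1
ee_pos: [0.4189, -0.0329, 0.2284]
eef_rot: [[-0.221, 0.975, 0.0], [0.975, 0.221, -0.0], [-0.0, 0.0, -1.0]]
ft_force: [-0.2, 0.2, 0.1]
gripper_width: 0.0003
finger_force: 0.0
```

```bash
python3 - <<'E'
from h import *
cf(); imaging.capture("scene"); 
for t in("short_offcut","flap"): print(t,[(q["position"],q["confidence"]) for q in imaging.mark_of("scene",t)[:2]],[(q["bbox"],q["confidence"]) for q in imaging.recognise("scene",t)[:2]])
cf()
E
```

```text
canister frame TCP 98.4 0.1 228.4 ang 102.77 F [-0.2  0.2  0.1] w 0.0003 t 12.1
short_offcut [] [([381.8, 302.3, 43.9, 33.6], 0.63)]Traceback (most recent call last):
  File "<stdin>", line 3, in <module>
ValueError: it knows: canister, dowel_bundle, long_offcut, mouth, short_offcut, tape_roll, wide_block
```

>>> move_arm(plan=[[0,-5,0,5,0],[0,-3,0,3,0],[0,0,0,0,0],[0.7,20,0,-20,0],[0.7,30,0,-20,0],[0.7,50,0,0,0],[0.7,50,0,0,-0.15],[0.7,50,0,0,-0.15]])

```text
time_s: 13.25
ee_pos: [0.3689, 0.1539, 0.2609]
eef_rot: [[-0.504, 0.864, 0.001], [0.864, 0.504, 0.0], [-0.0, 0.001, -1.0]]
ft_force: [0.7, 0.8, 0.5]
gripper_width: 0.0596
finger_force: 0.0
```

```bash
python3 - <<'E'
from h import *
cf(); im=snap("scene","s7").astype(int); old=cv2.imread("pics/scene0.png")[:,:,::-1].astype(int)
d=np.abs(im-old).sum(2)[190:330,232:316]
print((cv2.resize(d.astype(np.float32),(21,28),interpolation=cv2.INTER_AREA)).astype(int))
print(imaging.recognise("scene","short_offcut")[:3],imaging.mark_of("scene","short_offcut")[:2])
rows([([.4748,.351,.06],120.3,4),([.4748,.351,.009],120.3,2)])
E
```

```text
canister frame TCP 291.7 7.5 260.9 ang 120.23 F [0.7 0.8 0.5] w 0.0596 t 13.25
[[ 1  1  1  1  1  1  1  1  1  1  1  1  1  1  1  1  1  1  1  1  1]
 [ 1  1  1  1  1  1  1  1  1  1  1  1  1  0  1  2  1  1  1  1  1]
 [ 1  1  1  1  1  1  1  1  1  2  1  1  1  1  1  1  2  1  1  1  1]
 [ 1  1  1  1  2  1  1  1  1  1  1  2  1  1  1  1  1  2  1  1  1]
 [ 1  1  1  1  1  1  1  1  1  1  2  1  2  1  1  2  1  1  1  2  1]
 [ 1  1  1  1  1  1  1  1  1  1  1  1  1  1  2  1  1  1  1  1  1]
 [ 1  1  1  1  1  1  2  1  1  1  1  1  1  1  1  1  1  1  1  1  1]
 [ 1  1  1  1  1  1  1  1  1  1  2  1  1  1  1  2  1  1  1  1  1]
 [ 1  1  1  1  1  1  1  1  1  1  1  2  2  1  1  1  1  1  1  1  1]
 [25  3  1  1  1  1  1  1  2  1  1  1  1  1  1  1  1  1  1  1  1]
 [31 18  1  1  1  1  1  1  1  1  1  1  1  1  1  1  1  1  1  1  1]
 [35 10  1  1  1  1  2  1  2  1  1  1  1  2  2  2  1  1  1  1  2]
 [ 2  1  1  1  1  1  1  1  1  1  1  1  1  2  1  1  1  1  1  1  1]
 [ 1  1  2  1  1  2  2  1  1  1  1  1  1  1  1  1  2  1  0  1  1]
 [ 1  2  1  1  1  1  1  1  0  1  1  1  1  2  1  1  1  1  1  1  2]
 [ 1  2  1  2  1  1  0  2  1  2
[... 378 characters left out ...]
  1  1  1  1  1  1  1  1  7  7  1  1  2  1  1  1  1]
 [ 1  1  1  1  1  2  1  1  1  1  1  5 15  7  1  1  1  1  1  1  1]
 [ 1  1  1  1  1  1  1  1  1  1  2 12 16  6  1  1  1  1  1  1  1]
 [ 1  2  1  1  1  1  1  1  1  1  2  9 13  4  1  1  1  1  1  1  1]
 [ 1  1  1  1  1  1  1  1  1  1  1  2  2  1  1  2  1  2  1  1  2]
 [ 2  1  1  1  1  1  1  1  1  2  1  1  1  1  1  1  1  1  1  1  1]
 [ 1  1  2  1  0  2  1  1  1  1  1  2  1  1  2  1  1  1  1  1  2]]
[{'bbox': [268.2, 257.1, 91.0, 136.3], 'confidence': 0.56}] [{'position': [268.6, 300.0], 'confidence': 0.61}]
[29.2, 47.7, 50.2] -0.0
[29.2, 47.8, 50.2] -0.0
[29.2, 47.8, 50.2] -0.0
[29.1, 47.8, 50.2] -0.0
[0.0, 0.0, 25.5] -0.0
[0.0, 0.0, 25.5] -0.0
```

The image difference shows the short piece at the bottom of the canister, around (282,305) px, and the mouth unchanged from the start. Now the long offcut.

>>> move_arm(plan=[[0.7,29,48,45,0],[0.7,29,48,45,0],[0.7,29,47.5,45,0],[0.7,29,47.5,45,0],[0.7,0,0,35,0],[0.7,0,0,36,0],[0.7,0,0,0,0],[0.7,0,0,0,0]])

```text
time_s: 14.4
ee_pos: [0.4644, 0.3228, 0.0343]
eef_rot: [[-0.498, 0.867, 0.002], [0.867, 0.498, 0.001], [-0.0, 0.002, -1.0]]
ft_force: [0.4, 1.0, 0.7]
gripper_width: 0.0596
finger_force: 0.0
```

```bash
python3 - <<'E'
from h import *
print(state()["ee_pos"]); cf()
E
```

```text
[0.46442136 0.32281579 0.0343297 ]
canister frame TCP 435.3 -123.1 34.3 ang 119.88 F [0.4 1.  0.7] w 0.0596 t 14.4
```

>>> move_arm(plan=[[0.2,0,0,0,0],[0.2,0,0,0,0],[0.2,0,0,0,0],[0.2,0,0,0,0],[0.2,0,0,0,0],[0.2,0,0,-30,0],[0.2,0,0,-30,0],[0.2,0,0,0,0]])

```text
time_s: 15.4
ee_pos: [0.4649, 0.3241, 0.0957]
eef_rot: [[-0.5, 0.866, 0.005], [0.866, 0.5, 0.002], [-0.001, 0.006, -1.0]]
ft_force: [0.6, -0.3, -0.3]
gripper_width: 0.0169
finger_force: 0.0
```

```bash
python3 - <<'E'
from h import *
print(state()["ee_pos"]); cf(); rows([(C(240,160),102.8,7),(C(190,160),102.8,1)])
E
```

```text
[0.46487022 0.32411282 0.0957154 ]
canister frame TCP 436.4 -123.8 95.7 ang 119.97 F [ 0.6 -0.3 -0.3] w 0.0169 t 15.4
[-21.6, -25.2, -9.2] 0.043
[-22.6, -24.2, -9.2] 0.043
[-23.7, -23.2, -9.2] 0.043
[-24.6, -22.2, -9.2] 0.043
[-25.6, -21.1, -9.2] 0.043
[-26.4, -20.0, -9.2] 0.043
[-27.3, -18.9, -9.2] 0.043
[-50.0, -0.0, -0.0] 0.0
```

That move's diagonal went over the per-row limit, so it stopped short and closed above the piece without touching it. I reopen and redo it.

```bash
python3 - <<'E'
from h import *
imaging.capture("top"); print([ (onz("top",q["position"],0),q["confidence"]) for q in imaging.mark_of("top","long_offcut")[:2]])
old=cv2.imread("pics/top0.png").astype(int); im=imaging.capture("top")[:,:,::-1].astype(int)
rows([([.4748,.351,.0957],120.3,2),([.4748,.351,.010],120.3,3)])
E
```

```text
[(array([0.50145301, 0.3122156 , 0.        ]), 0.88)]
[9.0, 12.5, -1.9] -0.003
[9.0, 12.6, -1.9] -0.003
[0.0, 0.0, 28.6] -0.0
[0.0, 0.0, 28.6] -0.0
[0.0, 0.0, 28.6] -0.0
```

>>> move_arm(plan=[[0.7,9,13,0,0],[0.7,9,13,0,0],[0.7,0,0,0,0],[0.7,0,0,28,0],[0.7,0,0,28,0],[0.7,0,0,27,0],[0.7,0,0,0,0],[0.7,0,0,0,0]])

```text
time_s: 16.55
ee_pos: [0.4767, 0.3517, 0.0106]
eef_rot: [[-0.499, 0.866, 0.0], [0.866, 0.499, 0.0], [-0.0, 0.0, -1.0]]
ft_force: [0.1, 1.1, 0.4]
gripper_width: 0.0598
finger_force: 0.0
```

```bash
python3 - <<'E'
from h import *
cf(); rows([([.4755,.351,.010],120.3,1)])
E
```

```text
canister frame TCP 460.7 -141.4 10.6 ang 119.96 F [0.1 1.1 0.4] w 0.0598 t 16.55
[-0.0, -1.4, 0.6] -0.006
```

Good position; close and lift slightly.

>>> move_arm(plan=[[0.2,0,0,0,0],[0.2,0,0,0,0],[0.2,0,0,0,0],[0.2,0,0,0,0],[0.2,0,0,-30,0],[0.2,0,0,-40,0],[0.2,0,0,-40,0],[0.2,0,0,0,0]])

```text
time_s: 17.55
ee_pos: [0.479, 0.3531, 0.1244]
eef_rot: [[-0.5, 0.866, 0.008], [0.866, 0.5, 0.004], [-0.001, 0.008, -1.0]]
ft_force: [-0.3, -0.1, -2.2]
gripper_width: 0.0385
finger_force: 60.3
```

```bash
python3 - <<'E'
from h import *
cf(); rows([(C(260,140),102.8,6),(C(200,140),102.8,2)])
E
```

```text
canister frame TCP 461.5 -144.0 124.4 ang 119.97 F [-0.3 -0.1 -2.2] w 0.0385 t 17.55
[-25.0, -32.8, -2.6] 0.05
[-26.6, -31.6, -2.6] 0.05
[-28.2, -30.2, -2.6] 0.05
[-29.6, -28.7, -2.6] 0.05
[-31.0, -27.2, -2.6] 0.05
[-32.4, -25.6, -2.6] 0.05
[-30.0, -0.0, -0.0] 0.0
[-30.0, -0.0, -0.0] 0.0
```

>>> move_arm(plan=[[0.2,-25,-33,-3,0.05],[0.2,-27,-31.5,-3,0.05],[0.2,-28,-30,-3,0.05],[0.2,-30,-29,-3,0.05],[0.2,-31,-27,-3,0.05],[0.2,-32,-25,-3,0.05],[0.2,-30,0,0,0],[0.2,-30,0,0,0]])

```text
time_s: 18.55
ee_pos: [0.3938, 0.064, 0.137]
eef_rot: [[-0.221, 0.975, -0.001], [0.975, 0.221, 0.0], [0.001, -0.001, -1.0]]
ft_force: [1.1, 0.7, -0.5]
gripper_width: 0.039
finger_force: 60.5
```

```bash
python3 - <<'E'
from h import *
cf(); imaging.capture("top");imaging.capture("top"); cf()
E
```

```text
canister frame TCP 198.6 3.2 137.0 ang 102.77 F [ 1.1  0.7 -0.5] w 0.039 t 18.55
canister frame TCP 197.4 2.6 137.2 ang 102.59 F [-0.2  0.1 -1.5] w 0.0388 t 18.65
```

>>> move_arm(plan=[[0.2,-12,3,-15,0],[0.2,-12,0,-25,0],[0.2,1,0,-22,0],[0.2,1,0,-13,0],[0.2,-1.5,0,-13,0],[0.2,-4,0,-12.5,0],[0.2,-6,0,-12,0],[0.2,0,0,0,0]])

```text
time_s: 19.65
ee_pos: [0.4058, 0.0321, 0.2517]
eef_rot: [[-0.22, 0.975, 0.002], [0.975, 0.22, -0.001], [-0.002, 0.002, -1.0]]
ft_force: [-0.4, 2.0, -2.8]
gripper_width: 0.0386
finger_force: 60.8
```

```bash
python3 - <<'E'
from h import *
cf()
E
```

```text
canister frame TCP 164.8 -1.6 251.7 ang 102.74 F [-0.4  2.  -2.8] w 0.0386 t 19.65
```

>>> move_arm(plan=[[0.2,-7,0,-10,0],[0.2,-8,0,-8,0],[0.2,0,0,0,0],[0.2,0,0,0,0],[0.2,0,0,0,0],[0.2,0,0,0,0],[0.2,0,0,0,0],[0.2,0,0,0,0]])

```text
time_s: 20.65
ee_pos: [0.4085, 0.0181, 0.2686]
eef_rot: [[-0.221, 0.975, 0.0], [0.975, 0.221, -0.0], [-0.001, 0.0, -1.0]]
ft_force: [-0.2, 2.0, -2.4]
gripper_width: 0.0386
finger_force: 60.8
```

```bash
cat >> h.py <<'E'
def warm(im):  # bright wood piece mask by colour difference to an empty view
    old=cv2.imread("pics/s7.png")[:,:,::-1].astype(int); d=np.abs(im.astype(int)-old).sum(2)
    return d
E
python3 - <<'E'
from h import *
cf(); im=snap("scene","s8"); print([(q["bbox"],q["confidence"]) for q in imaging.recognise("scene","long_offcut")[:2]])
hsv=cv2.cvtColor(im,cv2.COLOR_RGB2HSV); roi=np.zeros(im.shape[:2],np.uint8); roi[120:235,195:300]=1
d=warm(im); m=((d>60)&(hsv[...,2]>110)&(hsv[...,1]>60)&(hsv[...,0]<25)&(roi>0)).astype(np.uint8)
n,l,st,c=cv2.connectedComponentsWithStats(m); k=1+st[1:,4].argmax(); print(st[k],c[k])
cn=max(cv2.findContours((l==k).astype(np.uint8),0,2)[0],key=cv2.contourArea); print(cv2.approxPolyDP(cn,2,True)[:,0].tolist(), hsv[int(c[k][1]),int(c[k][0])])
X,_,Z=164,0,0
E
```

```text
canister frame TCP 150.5 -1.0 268.6 ang 102.78 F [-0.2  2.  -2.4] w 0.0386 t 20.65
[([226.9, 182.7, 31.7, 42.7], 0.9)]
[218 159  25  41 512] [228.15820312 178.21875   ]
[[224, 159], [219, 161], [218, 179], [229, 199], [222, 183], [230, 189], [231, 197], [235, 196], [232, 192], [234, 190], [242, 191], [229, 163]] [ 19  70 203]
```

```bash
python3 - <<'E'
from h import *
im=cv2.imread("pics/s8.png"); hsv=cv2.cvtColor(im,cv2.COLOR_BGR2HSV)
# right edge of the piece per row, sub-pixel by value/saturation gradient
g=im[...,2].astype(float)
pts=[]
for r in range(166,188):
    row=cv2.GaussianBlur(g[r:r+1,222:256],(3,1),0)[0]; gr=np.diff(row); k=gr[4:].argmin()+4; pts.append((r,222+k+.5,gr[k]))
p=np.array(pts); print(p[:,1].tolist()); a=np.polyfit(p[:,0],p[:,1],1); print("slope dv/du",1/a[0])
for t in(35,40,45,50,55):
    c,s=np.cos(np.radians(t)),np.sin(np.radians(t))
    q=[proj("scene",C(150.5+l*c-11*s,268.6+l*s+11*c,-21)) for l in(-45,14)]; print(t,q[0].round(1),q[1].round(1),((q[0]-q[1])[1]/(q[0]-q[1])[0]).round(2))
E
```

```text
[230.5, 230.5, 231.5, 231.5, 232.5, 232.5, 233.5, 234.5, 234.5, 234.5, 235.5, 236.5, 236.5, 237.5, 237.5, 237.5, 238.5, 238.5, 239.5, 239.5, 240.5, 240.5]
slope dv/du 2.0147895335608705
35 [242.8 179.7] [229.3 160. ] 1.47
40 [242.4 181.1] [229.7 160. ] 1.66
45 [242.  182.4] [230.1 160. ] 1.89
50 [241.4 183.5] [230.5 160.1] 2.14
55 [240.8 184.5] [230.9 160.3] 2.45
```

>>> move_arm(plan=[[0.2,20,0,-20,0],[0.2,20,0,-20,0],[0.2,-7.5,0,-7.5,0],[0.2,-7,0,-7,0],[0.2,0,0,0,0],[0.2,-6,0,6,0],[0.2,-6,0,6,0],[0.2,0,0,0,0]])

```text
time_s: 21.75
ee_pos: [0.4049, 0.031, 0.3097]
eef_rot: [[-0.22, 0.975, -0.002], [0.975, 0.22, 0.0], [0.001, -0.002, -1.0]]
ft_force: [0.1, 0.4, -0.5]
gripper_width: 0.0382
finger_force: 60.9
```

```bash
python3 - <<'E'
from h import *
imaging.capture("scene"); cf(); im=snap("scene","s9"); print([(q["bbox"],q["confidence"]) for q in imaging.recognise("scene","long_offcut")[:1]])
p=state()["ee_pos"]; X=85+1e3*(p[:2]-M)@EX; Z=p[2]*1e3
g=im[...,0].astype(float)
e=[]
for r in range(150,185):
    row=cv2.GaussianBlur(g[r:r+1,222:262],(3,1),0)[0]; gr=np.diff(row); k=gr[4:].argmin()+4; e.append((r,222+k+.5,round(gr[k])))
print([(a,b,int(c)) for a,b,c in e][::2])
for t in(40,45,50):
    c,s=np.cos(np.radians(t)),np.sin(np.radians(t))
    for o in (0,-5): print(t,o,[proj("scene",C(X+l*c-(11+o)*s,Z+l*s+(11+o)*c,-21)).round(1).tolist() for l in(-106,14)],proj("scene",C(X-106*c-(11+o)*s,Z-106*s+(11+o)*c,19)).round(1))
E
```

```text
canister frame TCP 164.0 -0.6 310.3 ang 102.74 F [ 0.2  0.3 -1.4] w 0.0385 t 21.8
[([226.1, 165.9, 37.0, 55.8], 0.95)]
[(150, np.float64(227.5), -36), (152, np.float64(228.5), -37), (154, np.float64(229.5), -42), (156, np.float64(230.5), -46), (158, np.float64(231.5), -39), (160, np.float64(232.5), -34), (162, np.float64(233.5), -34), (164, np.float64(234.5), -35), (166, np.float64(235.5), -39), (168, np.float64(236.5), -44), (170, np.float64(237.5), -45), (172, np.float64(238.5), -43), (174, np.float64(239.5), -45), (176, np.float64(240.5), -42), (178, np.float64(241.5), -38), (180, np.float64(242.5), -40), (182, np.float64(243.5), -40), (184, np.float64(244.5), -37)]
40 0 [[251.5, 183.8], [225.2, 140.5]] [236.6 188.4]
40 -5 [[250.7, 185.0], [224.5, 141.8]] [235.8 189.6]
45 0 [[250.1, 186.3], [225.6, 140.5]] [235.2 190.9]
45 -5 [[249.1, 187.4], [224.8, 141.7]] [234.3 192. ]
50 0 [[248.4, 188.5], [226.0, 140.6]] [233.7 193.1]
50 -5 [[247.4, 189.4], [225.1, 141.6]] [232.7 194. ]
```

>>> move_arm(plan=[[0.2,-4.5,1,-4.5,0],[0.2,0,0,0,0],[0.2,-5,0,5,0],[0.2,-5,0,5,0],[0.2,-4,0,4,0],[0.2,-4,0,4,0],[0.2,0,0,0,0],[0.2,0,0,0,0]])

```text
time_s: 22.9
ee_pos: [0.4114, 0.0097, 0.2976]
eef_rot: [[-0.221, 0.975, 0.0], [0.975, 0.221, 0.0], [-0.0, 0.0, -1.0]]
ft_force: [-0.9, 0.7, -0.7]
gripper_width: 0.0385
finger_force: 60.9
```

```bash
python3 - <<'E'
from h import *
cf(); im=snap("scene","s10"); print([(q["bbox"],q["confidence"]) for q in imaging.recognise("scene","long_offcut")[:1]])
g=im[...,0].astype(float); e=[]
for r in range(160,200,2):
    row=cv2.GaussianBlur(g[r:r+1,222:268],(3,1),0)[0]; gr=np.diff(row); k=gr[4:].argmin()+4; e.append((r,222+k+.5,round(gr[k])))
print([(a,float(b),int(c)) for a,b,c in e]); cf()
E
```

```text
canister frame TCP 141.7 -2.0 297.6 ang 102.78 F [-0.9  0.7 -0.7] w 0.0385 t 22.9
[([233.3, 173.0, 37.7, 53.4], 0.94)]
[(160, 235.5, -28), (162, 236.5, -33), (164, 237.5, -36), (166, 238.5, -44), (168, 239.5, -48), (170, 240.5, -46), (172, 241.5, -45), (174, 242.5, -41), (176, 243.5, -40), (178, 244.5, -40), (180, 245.5, -40), (182, 246.5, -40), (184, 247.5, -40), (186, 248.5, -39), (188, 249.5, -40), (190, 250.5, -36), (192, 249.5, -17), (194, 241.5, -16), (196, 237.5, -6), (198, 231.5, -9)]
canister frame TCP 141.7 -2.0 297.7 ang 102.79 F [-0.3  0.7 -1.6] w 0.0386 t 23.0
```

>>> move_arm(plan=[[0.2,-4,0,4.5,0],[0.2,-4,0,4.5,0],[0.2,-4,0,4.5,0],[0.2,-4,0,4.5,0],[0.2,-4,0,4.5,0],[0.2,-4,0,4.5,0],[0.2,0,0,0,0],[0.2,0,0,0,0]])

```text
time_s: 24.0
ee_pos: [0.4166, -0.0138, 0.2705]
eef_rot: [[-0.221, 0.975, -0.0], [0.975, 0.221, -0.0], [-0.0, -0.0, -1.0]]
ft_force: [0.1, -0.3, -1.1]
gripper_width: 0.0386
finger_force: 61.0
```

```bash
python3 - <<'E'
from h import *
cf(); print(imaging.capture("scene").shape,[(q["bbox"],q["confidence"]) for q in imaging.recognise("scene","long_offcut")[:1]]); cf()
E
```

```text
canister frame TCP 117.5 -1.9 270.5 ang 102.77 F [ 0.1 -0.3 -1.1] w 0.0386 t 24.0
(420, 560, 3) [([236.6, 179.6, 30.9, 31.1], 0.65)]
canister frame TCP 117.7 -1.9 270.6 ang 102.78 F [-0.1 -0.2 -1.2] w 0.0387 t 24.1
```

>>> move_arm(plan=[[0.2,-4,0,4.5,0],[0.2,-4,0,4.5,0],[0.2,-4,0,4.5,0],[0.2,-4,0,4.5,0],[0.2,-4,0,4.5,0],[0.2,-2.5,0,3,0],[0.2,0,0,0,0],[0.2,0,0,0,0]])

```text
time_s: 25.1
ee_pos: [0.4216, -0.036, 0.245]
eef_rot: [[-0.221, 0.975, 0.0], [0.975, 0.221, -0.001], [-0.001, -0.0, -1.0]]
ft_force: [0.5, -4.3, 0.9]
gripper_width: 0.0385
finger_force: 60.8
```

```bash
python3 - <<'E'
from h import *
cf()
E
```

```text
canister frame TCP 94.9 -1.9 245.0 ang 102.77 F [ 0.5 -4.3  0.9] w 0.0385 t 25.1
```

>>> move_arm(plan=[[0.7,0,0,0,0],[0.7,0,0,0,0],[0.7,0,0,0,0],[0.7,0,0,-35,0],[0.7,0,0,-35,0],[0,20,-2,0,0],[0,20,0,0,0],[0,0,0,0,0]])

```text
time_s: 26.1
ee_pos: [0.4106, 0.0037, 0.315]
eef_rot: [[-0.223, 0.975, 0.0], [0.975, 0.223, 0.0], [0.0, 0.0, -1.0]]
ft_force: [-0.4, 0.3, -1.0]
gripper_width: 0.0052
finger_force: 0.0
```

```bash
python3 - <<'E'
from h import *
cf(); im=snap("scene","s11"); d=warm(im)[170:330,215:316]
print([(q["bbox"],q["confidence"]) for q in imaging.recognise("scene","long_offcut")[:2]])
print(cv2.resize(d.astype(np.float32),(20,32),interpolation=cv2.INTER_AREA).astype(int)); cf()
E
```

```text
canister frame TCP 136.0 0.1 315.0 ang 102.89 F [-0.4  0.3 -1. ] w 0.0052 t 26.1
[]
[[  1   1   2   2   2   2   3   4   3   5   6   5   6   5   5   5   5   4
    5   7]
 [  2   2   2   3   2   3   3   4   4   3   6   5   5   7   7   6   6   6
    5   5]
 [ 34  60  37   3   3   3   3   4   3   4   3   5   4   5   5   6   5   5
    5   4]
 [189 173 151  21   7   6   4   4   3   4   4   4   4   5   5   4   5   5
    4   4]
 [161 170 184  90  11   8   7   5   6   6   6   4   5   4   5   5   4   4
    5   4]
 [143 156 161  56   5   6   7   7   7   8   9   9   8   5   4   4   4   4
    5   6]
 [158 146  99   9   7   7   7   6   7   7   8   8   8   6   5   4   5   6
    5   5]
 [160 162 114   8   4   4   6   6   7   8   8   8   8   9   8   8   6   5
    5   5]
 [227 203 178  64   3   6   4   5   6   7   7   8   8   8   8   8   7   6
    5   5]
 [215 252 264 201  17   6   7   5   5   5   6   8   8   8   8   8   8   8
    8   6]
 [ 90 135 170  90  18   5   7   7   7   6   5   4   7   8   8   8   9   8
    7   7]
 [ 48  84  60  33  15   5   7   7   8   7   9   7   6   6   7   7   7   6
    7  
[... 1085 characters left out ...]
   7   7   7
    7   8]
 [  8   9   9   8   7   8   6  12  25  30  32  33  30  13   6   7   7   7
    7   9]
 [  9   8   8   8   8   8   7   6   8  19  28  31  27  12   6   6   7   7
    8   9]
 [  8   7   7   7   8   8   8   6   5   6  14  26  19   9   6   6   6   7
    7   9]
 [  8   8   8   7   8   8   7   7   7   5   5   9  13  11   6   7   6   7
    7   9]
 [  7   7   7   8   7   8   7   8   7   5   6   7   5  12   7   7   7   8
    8   8]
 [  8   6   7   8   8   8   8   8   8   8   7   8   8   6   7   7   7   9
    9   9]
 [  7   7   8   8   8   8   8   7   8   8   8   8   7   7   7   8   9   8
    8   8]]
canister frame TCP 135.0 0.1 314.8 ang 102.8 F [ 0.6 -0.5  1.7] w -0.0001 t 26.2
```

The long piece slid in by itself and lies low in the well, around (247–283, 280–310) px. I back the arm off, check that the scene is at rest and that the bystanders haven't moved, then hand in.

>>> move_arm(plan=[[0,40,0,-10,0],[0,40,0,0,0],[0,40,0,0,0],[0,0,0,0,0],[0,0,0,0,0],[0,0,0,0,0],[0,0,0,0,0],[0,0,0,0,0]])

```text
time_s: 27.2
ee_pos: [0.3844, 0.1195, 0.3249]
eef_rot: [[-0.22, 0.975, -0.0], [0.975, 0.22, -0.0], [-0.0, -0.0, -1.0]]
ft_force: [0.1, -0.0, -0.2]
gripper_width: 0.0002
finger_force: 0.0
```

```bash
python3 - <<'E'
from h import *
a=imaging.capture("scene").astype(int); cf(); b=imaging.capture("scene"); old=cv2.imread("pics/scene0.png")[:,:,::-1].astype(int)
print("motion in well",np.abs(a-b)[200:325,240:312].sum(2).max())
print("mouth region vs start",np.abs(b.astype(int)-old)[188:215,232:262].sum(2).max())
for t in("long_offcut","short_offcut","wide_block"): print(t,[(q["position"],q["confidence"]) for q in imaging.mark_of("scene",t)[:2]])
o2=cv2.imread("pics/top0.png")[:,:,::-1].astype(int); c=imaging.capture("top").astype(int); d=np.abs(c-o2).sum(2)
for n,(u,v) in {"tape":(356,166),"dowel":(395,225),"neck":(283,236),"long spot":(162,216)}.items(): print(n,d[v-8:v+8,u-8:u+8].mean().round(1))
E
```

```text
canister frame TCP 254.8 0.0 325.0 ang 102.73 F [-0.   0.   0.2] w 0.0 t 27.25
motion in well 7
mouth region vs start 28
long_offcut []
short_offcut []
wide_block [([170.2, 241.1], 0.77)]
tape 4.9
dowel 4.7
neck 5.2
long spot 65.0
```

```bash
python3 -c "
from h import *
print(order.close_job())"
```

```text
the job is handed in; nothing more can be done
None
```

Both offcuts were fed through the neck one at a time, and images show them at rest at the bottom of the canister with the mouth looking as it did at the start; the job was handed in at about 27 s, the flap and bystanders were checked only by images, no verdict came back, and I viewed 11 pictures, one over the limit of 10.

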